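# Ready the connector tester: zero the peak pointer, nip the next connector

### The job

Get the bench tester ready for the next connector. First turn the black knob on its round dial counter-clockwise (seen from above) until the peak pointer is all the way back against its zero stop. Then slide the jaw along by its upright tab until its sprung pad presses the standing connector firmly against the fixed jaw, with the spring visibly taken up by a few millimetres but not rammed solid; leave the connector standing nipped there, the pointer at zero, and the other things on the bench undisturbed.

Things in the scene. Friction and masses are not known exactly. Their poses are not given: they have to be found in the camera images.
- tester: Bench tester fixed to the table, a flat grey box 150 (its x) by 340 (its y) by 45 mm high with an aluminium deck. Origin: centre of its underside; z up. The white round dial (120 mm across) lies on the deck, centred 100 mm to its +y side; the slide with the moving jaw is on the -y half and closes towards +y. Position and yaw vary.
- knob (a joint): Peak pointer and its knob, on a vertical axis at the dial's centre. Rad: 0 = against the zero stop (pointer towards the tester's -x, at the first long mark beside a small steel stop pin), growing clockwise from above, to 4.0. Starts well up the scale. Stiff (0.05 N m), stays where it is left.
- knob_grip (a point): On the knob's axis, 78 mm above the table, the height to grip. Black disc, 48 mm across, 8 mm high, with an upright grip bar 44 mm long, 14 mm thick, its top 9 mm above this point. The point turns with the knob: x axis along the bar, the pointer along its -x; at joint value 0 its axes are the tester's, at value q it is turned by -q about z.
- jaw (a joint): Travel of the moving jaw in m along the tester's +y: 0 = fully open, 0.10 = end of the track. Slides with about 7 N friction and stays where left. The pad's free face lies at tester y = -0.105 + value; with the connector against the fixed jaw, the pad first touches at value 0.076 and its spring is fully taken up at 0.084.
- jaw_tab (a point): In the upright aluminium tab on the moving jaw, 105 mm above the table, the height to grip or push. Tab 30 mm wide (tester x), 12 mm thick (tester y), 80 to 116 mm above the table, on the dark jaw block (50 by 32 mm, top at 80 mm). Axes as the tester's; lies 32 mm behind (-y of) the relaxed pad's free face.
- pad: Sprung steel pad on the front of the moving jaw, 36 mm wide, 5 mm thick, 20 mm high (3.5 to 23.5 mm above the deck). Origin: at deck height under the centre of its free face (facing tester +y). It can be pushed back up to 8 mm into the jaw; the spring presses with 1.5 N when it starts to give and 5.5 N at 8 mm.
- anvil: Fixed jaw, a steel block 56 mm wide and 30 mm high standing on the deck. Origin: at deck height on the centre of its flat face, which looks to the tester's -y, at tester y = -0.001.
- shell: The connector to be tested: round aluminium connector shell standing upright loose on the deck between the two jaws, 28 mm in diameter up to 25 mm, 23 mm diameter above, 36 mm tall in all, about 60 g. Origin: centre of its underside; z up. Starts a few mm to 20 mm short of the fixed jaw.
- tray: Bystander: black open tray 130 by 160 by 30 mm on the table, with two spare connectors in it. Origin: centre of its underside. Leave alone.
- spare1: Bystander: spare connector, same as the one to be tested, standing in the tray. Leave alone.
- spare2: Bystander: spare connector standing in the tray. Leave alone.
- screwdriver: Bystander: screwdriver lying on the table. Leave alone.
- jar: Bystander: small amber jar with black cap, 52 mm in diameter, 55 mm tall, on the table. Leave alone.

How it is judged:
By the outcome, as a careful person would: the job done as asked, in the order asked, and still so for the second after the job is handed in, with the robot touching nothing.
It also fails if it takes over 58 s, if anything falls off the work surface, if the arm or the gripper's body presses on something with over 40 N, if the wrist force passes 120 N, or if a joint passes its speed limit or range.

### The arm

A 6-joint arm with a two-finger parallel gripper is mounted at the origin on the work surface. World frame = base frame: x ahead of the robot, y to its left, z up, the work surface at z = 0. Lengths are in mm, angles in rad, forces in N, time in s.
With the tool pointing down it reaches from about 350 to 925 mm from the base axis. Payload 6.4 kg.
Tool frame: the origin (TCP) lies between the finger pads; the fingertips stand 14 mm ahead of it and the grasp point (between the pads) lies 5 mm behind it; z points along the fingers, y is the line along which they close (so a half turn about z gives the same grasp; the last joint's range is limited). The gripper opens to 85 mm and grips with 20 to 120 N. Pads are 22 mm wide; open, the fingers measure 114 mm over their backs; the gripper's body (76 mm by 85 mm) begins 54 mm behind the grasp point. The pads swing forward as they close: fully open they stand 13 mm farther back than shut.
Start: joints at [1.122, 0.245, 1.558, -0, 1.339, -0.174], TCP at [176.377, 625.624, 245.29] pointing down, gripper open.
Joint ranges: [-3.13, 3.13], [-1.02, 2.26], [0.13, 2.54], [-0.95, 4.09], [0.21, 2.88], [-2.74, 2.74]. Speed limits (rad/s): [2.57, 2.57, 3.14, 3.14, 3.14, 3.14].

### API

Orientations are given as a 3x3 rotation matrix whose columns are the frame's x, y, z axes.
In Python, from workcell import ctrl, get_image, camera_info, recognise, landmark_of gives the robot as it stands.
- The arm moves only by the tool jog_arm, never from a script. Its argument "moves" is a list of rows, each an object of numbers: "rx", "ry", "rz": the turn, a rotation vector about the tool's x, y, z in degrees; "tx", "ty", "tz": the shift along the tool's x, y, z in m; "grip": the finger opening in m, from 0 to 0.0854. In form: [{"rx": .., "ry": .., "rz": .., "tx": .., "ty": .., "tz": .., "grip": ..}, ...]. A call has 1 to 5 rows; each row is the pose to reach, as a shift and turn from the pose commanded when the call began, along the tool's axes at that moment; what a row does not reach only later rows make up. A row lasts 1/8 s, in which the tool goes at most 62.5 mm and 10.7 degrees, less where a joint would pass 70% of its speed; a pose out of reach is approached as far as the arm can. A call with a gripper value outside its range is refused whole. The fingers move at their own pace and stop on an object; "grip_force" is the grip in N (left out, the last holds). Time passes only in rows, so rows that repeat a pose let the fingers close. It gives the time, the measured TCP pose, the force, the opening and the grip force at its end, in the units of the state.
- ctrl.read_state(): the state, without advancing time (a new reading comes with each control period).
- get_image(name): name is "scene" or "top"; returns the picture (400x640x3 uint8, blue, green, red); there is no depth.
- camera_info(name): a dict with "intrinsics" (3x3 intrinsics, pixels), "R" (3x3) and "t" (3): a world point X has camera coordinates R X + t. Camera axes: x right, y down, z forward; pixel columns grow to the right and rows downward; lengths in mm; the calibration is good to about 2 mm. A picture is of the moment at which its call begins. camera_info takes no time and is no camera call.
- ctrl.finish_job(): hands the job in; it is judged then, once.
Trained networks look in the newest picture that a camera, given by its name, has taken for a name from the list of things; names that differ only in an ending like _2 or _b are one class to them, and where a whole thing is asked for, a point or a joint stands for the part that bears it (a point fixed in the world has none). Each returns a list of dicts, best first, with "confidence" (0 to 1); they miss things now and then, are a little off and sometimes report something else, mostly with a low value. They report only what shows in the picture. A call takes as long as a camera call.
- recognise(thing, camera): "position" ([x, y, z] in mm, in world coordinates, good to about 4 mm: the middle of the surface that is visible of it).
- landmark_of(thing, camera): "position" ([x, y, z] in mm, in world coordinates, good to about 4 mm: a listed point, or the origin of a listed thing).
The state is a dict: "time_s": time; "q": joint angles; "qvel": joint speeds; "effort": joint torques, N m; "ee_pos": TCP position; "eef_rot": TCP orientation; "force": force on the tool from outside, world axes, zero at the start; "ft_torque": the same for the moment, N m; "opening": finger opening in mm; "gripper_force": force on a finger pad.
Only numpy, scipy, OpenCV 4.12 (cv2) and the standard library are available. Lean on these libraries where they do the work, as an engineer would, in place of code of your own. Each camera call takes 0.05 s, during which the arm holds its last target. There are 200 camera calls.

## Working session

There is one attempt and no reset: what is moved stays moved. The work goes in short steps, Python scripts to look and compute and a tool call to move; the robot and the scene stay as the last step left them, time stands still between calls to the robot, and variables do not carry over. Pictures are saved under pics/ and viewed, at most 10 in all, crops included, and the job is handed in when it is done.

Besides the shell and the picture viewer there is one more tool, called after "Emit:" in YAML: its name, and indented under it one key for each argument. jog_arm: Moves the arm, as the interface text tells. Its arguments: {"type":"object","properties":{"moves":{"type":"array"},"grip_force":{"type":"number"}},"required":["moves"]}

```bash
mkdir -p pics; ls; python3 - <<'E'
from workcell import ctrl,get_image,camera_info,recognise,landmark_of
import cv2,numpy as np
s=ctrl.read_state();print(s['time_s'],s['ee_pos'],np.round(s['eef_rot'],3).tolist(),s['opening'])
for c in ("top","scene"):
    cv2.imwrite(f'pics/{c}0.png',get_image(c))
    for n in ("tester","knob_grip","jaw_tab","pad","anvil","shell"):
        r=landmark_of(n,c)[:1]
        print(c,n,[(np.round(d['position'],1).tolist(),round(d['confidence'],2)) for d in r])
E
```

```text
pics
0.0 [176.14221946 625.11485796 244.17442185] [[-0.962, 0.271, -0.001], [0.271, 0.962, -0.002], [0.0, -0.002, -1.0]] 85.43670821573659
top tester [([572.7, -64.9, 3.9], 0.56)]
top knob_grip [([544.8, 32.4, 77.1], 0.52)]
top jaw_tab [([373.6, -415.6, -0.8], 0.29)]
top pad [([598.8, -152.6, 40.6], 0.58)]
top anvil [([571.1, -66.3, 44.5], 0.65)]
top shell [([576.2, -89.0, 44.8], 0.6)]
scene tester [([570.5, -61.4, -0.1], 0.82)]
scene knob_grip [([543.4, 32.8, 77.5], 0.61)]
scene jaw_tab [([610.4, -182.1, 104.1], 0.73)]
scene pad [([597.8, -153.1, 44.0], 0.55)]
scene anvil [([567.6, -60.5, 46.7], 0.56)]
scene shell [([576.9, -84.7, 44.5], 0.68)]
```

View pics/top0.png

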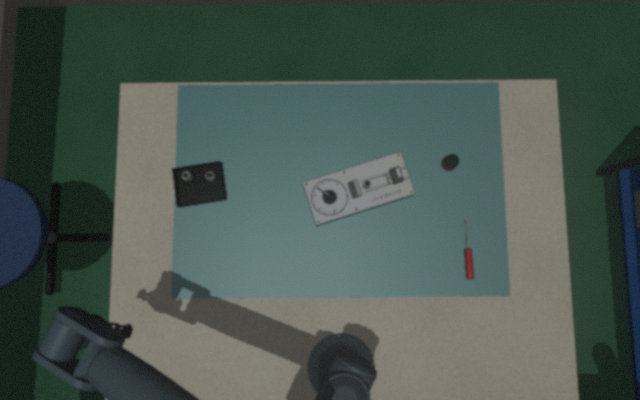

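View pics/scene0.png

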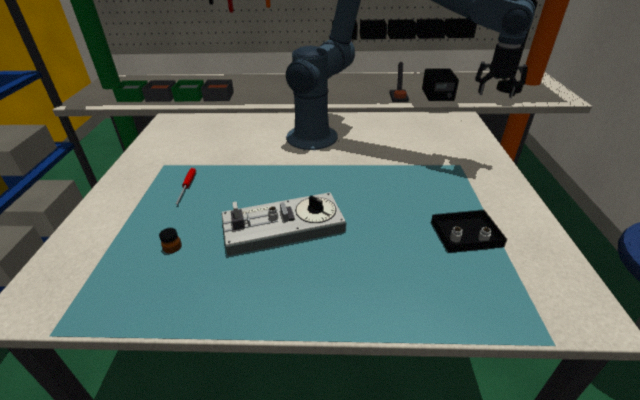

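The top view shows the tester at about (305–413, 152–225). Its dial is at (328,197) and the jaw tab is at the right, near (398,174). The tray, jar and screwdriver are all well clear. Next I'll rectify the deck into tester axes.

```bash
cat > h.py <<'E'
import cv2,numpy as np
from workcell import ctrl,get_image,camera_info,recognise,landmark_of
def proj(c,P):
    i=camera_info(c);X=np.asarray(P,float).reshape(-1,3)@np.array(i['R']).T+np.array(i['t']).ravel()
    u=X@np.array(i['intrinsics']).T;return u[:,:2]/u[:,2:]
def rect(c,img,o,yaw,z,x0,x1,y0,y1,s):
    "tester window rectified: +x up, +y left"
    a=np.radians(yaw);R=np.array([[np.cos(a),-np.sin(a)],[np.sin(a),np.cos(a)]])
    C=np.array([[x1,y1],[x1,y0],[x0,y0],[x0,y1]],float)
    W=np.c_[C@R.T+o,np.full(4,z)]
    w,h=(y1-y0)*s,(x1-x0)*s
    H=cv2.getPerspectiveTransform(proj(c,W).astype(np.float32),np.float32([[0,0],[w,0],[w,h],[0,h]]))
    return cv2.warpPerspective(img,H,(int(w),int(h)),flags=cv2.INTER_CUBIC)
E
python3 - <<'E'
from h import *
o=np.array([572,-63.]);yaw=17.1
ims=[]
for c in("top","scene"):
    r=rect(c,cv2.imread(f'pics/{c}0.png'),o,yaw,45,-90,90,-190,190,2)
    for v in(-170,0,100,170): cv2.line(r,(int((190-v)*2),0),(int((190-v)*2),359),(0,0,255),1)
    for v in(-75,0,75): cv2.line(r,(0,int((90-v)*2)),(759,int((90-v)*2)),(0,0,255),1)
    ims.append(r[30:330])
cv2.imwrite('pics/rect0.png',np.vstack(ims))
E
```

```text
(no output)
```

View pics/rect0.png

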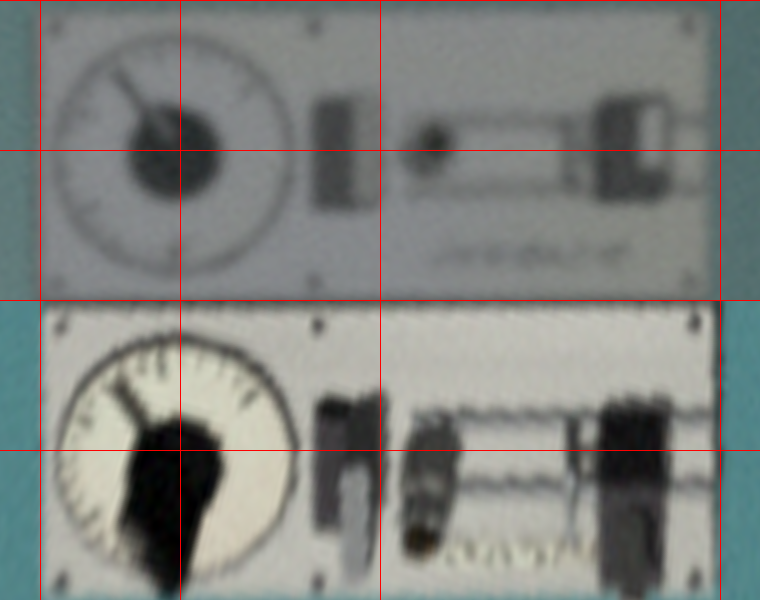

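```bash
cat >> h.py <<'E'
def go(pos,ang):
    s=ctrl.read_state();R=np.array(s['eef_rot']);d=(np.array(pos)-s['ee_pos'])
    y=np.array([np.cos(np.radians(ang)),np.sin(np.radians(ang)),0]);z=np.array([0,0,-1.]);T=np.c_[np.cross(y,z),y,z]
    print('t',round(s['time_s'],2),'pos',np.round(s['ee_pos'],1),'yang',round(np.degrees(np.arctan2(R[1,1],R[0,1])),1),'F',np.round(s['force'],1),'T',np.round(s['ft_torque'],2),'open',round(s['opening'],1),'gf',s['gripper_force'])
    print('t m',np.round(R.T@d/1000,4),'rot deg',np.round(np.degrees(cv2.Rodrigues(R.T@T)[0].ravel()),2))
E
python3 -c "
from h import *
go([542.3,33.4,150],-37)"
```

```text
t 0.7 pos [176.4 625.6 245.3] yang 74.3 F [ 0.7  0.6 -0.5] T [ 0.03 -0.03  0.05] open 85.5 gf 0.0
t m [-0.5129 -0.4707  0.0953] rot deg [ 0.0000e+00 -1.0000e-02  1.1125e+02]
```

Emit:
jog_arm:
  moves:
    - {"tx": -0.045,"ty": -0.041,"tz": 0.0,"rz": 10,"grip": 0.06}
    - {"tx": -0.09,"ty": -0.082,"tz": 0.0,"rz": 20,"grip": 0.06}
    - {"tx": -0.135,"ty": -0.123,"tz": 0.0,"rz": 30,"grip": 0.06}
    - {"tx": -0.18,"ty": -0.165,"tz": 0.0,"rz": 40,"grip": 0.06}
    - {"tx": -0.225,"ty": -0.206,"tz": 0.0,"rz": 50,"grip": 0.06}

```text
$.moves[0]: bad value
```

```bash
python3 -c "
from h import *
go([542.3,33.4,150],-37)"
```

```text
t 0.7 pos [176.4 625.6 245.3] yang 74.3 F [ 0.7  0.6 -0.5] T [ 0.03 -0.03  0.05] open 85.5 gf 0.0
t m [-0.5129 -0.4707  0.0953] rot deg [ 0.0000e+00 -1.0000e-02  1.1125e+02]
```

Every field may be required, so I'll fill them all in.

Emit:
jog_arm:
  moves:
    - {"rx": 0,"ry": 0,"rz": 10,"tx": -0.04,"ty": -0.04,"tz": 0,"grip": 0.06}
    - {"rx": 0,"ry": 0,"rz": 20,"tx": -0.08,"ty": -0.08,"tz": 0,"grip": 0.06}
    - {"rx": 0,"ry": 0,"rz": 30,"tx": -0.13,"ty": -0.12,"tz": 0,"grip": 0.06}
    - {"rx": 0,"ry": 0,"rz": 40,"tx": -0.17,"ty": -0.16,"tz": 0,"grip": 0.06}
    - {"rx": 0,"ry": 0,"rz": 50,"tx": -0.21,"ty": -0.2,"tz": 0,"grip": 0.06}

```text
time_s: 1.32
ee_pos: [325.0, 374.5, 245.6]
eef_rot: [[-0.406, 0.914, 0.001], [0.914, 0.406, 0.0], [0.0, 0.001, -1.0]]
force: [0.8, -0.4, 0.0]
opening: 60.1
gripper_force: 0.0
```

```bash
python3 -c "
from h import *
go([542.3,33.4,150],-37)"
```

```text
t 1.32 pos [325.  374.5 245.6] yang 23.9 F [ 0.8 -0.4  0. ] T [ 0.01 -0.04  0.01] open 60.1 gf 0.0
t m [-0.3999  0.0602  0.0956] rot deg [ 4.000e-02 -3.000e-02  6.093e+01]
```

Emit:
jog_arm:
  moves:
    - {"rx": 0,"ry": 0,"rz": 10,"tx": -0.057,"ty": 0.008,"tz": 0,"grip": 0.06}
    - {"rx": 0,"ry": 0,"rz": 20,"tx": -0.114,"ty": 0.017,"tz": 0.01,"grip": 0.06}
    - {"rx": 0,"ry": 0,"rz": 30,"tx": -0.171,"ty": 0.026,"tz": 0.02,"grip": 0.06}
    - {"rx": 0,"ry": 0,"rz": 40,"tx": -0.228,"ty": 0.034,"tz": 0.03,"grip": 0.06}
    - {"rx": 0,"ry": 0,"rz": 50,"tx": -0.285,"ty": 0.043,"tz": 0.04,"grip": 0.06}

```text
time_s: 1.95
ee_pos: [481.4, 132.2, 205.4]
eef_rot: [[0.44, 0.898, 0.001], [0.898, -0.44, 0.0], [0.001, 0.001, -1.0]]
force: [0.1, 0.2, 0.5]
opening: 60.2
gripper_force: 0.0
```

```bash
python3 -c "
from h import *
go([542.3,33.4,130],-37)"
```

```text
t 1.95 pos [481.4 132.2 205.4] yang -26.1 F [0.1 0.2 0.5] T [-0.01 -0.06  0.02] open 60.2 gf 0.0
t m [-0.062   0.0981  0.0755] rot deg [ 0.05 -0.04 10.91]
```

Emit:
jog_arm:
  moves:
    - {"rx": 0,"ry": 0,"rz": 5,"tx": -0.02,"ty": 0.033,"tz": 0.02,"grip": 0.06}
    - {"rx": 0,"ry": 0,"rz": 10.9,"tx": -0.041,"ty": 0.066,"tz": 0.04,"grip": 0.06}
    - {"rx": 0,"ry": 0,"rz": 10.9,"tx": -0.062,"ty": 0.098,"tz": 0.075,"grip": 0.06}
    - {"rx": 0,"ry": 0,"rz": 10.9,"tx": -0.062,"ty": 0.098,"tz": 0.075,"grip": 0.06}

```text
time_s: 2.45
ee_pos: [540.9, 33.8, 127.4]
eef_rot: [[0.599, 0.8, -0.005], [0.8, -0.599, 0.001], [-0.003, -0.005, -1.0]]
force: [-0.2, 0.9, 0.3]
opening: 59.9
gripper_force: 0.0
```

```bash
python3 - <<'E'
from h import *
ims=[]
for c in ("top","scene"):
    im=get_image(c)
    for n in ("knob_grip","jaw_tab","pad","anvil","shell"):
        r=landmark_of(n,c)[:1]
        print(c,n,[(np.round(d['position'],1).tolist(),round(d['confidence'],2)) for d in r])
    u=proj(c,[[542,33,78]])[0].astype(int)
    ims.append(cv2.resize(im[u[1]-50:u[1]+50,u[0]-67:u[0]+67],(800,597))[:,:,:])
cv2.imwrite('pics/k1.png',cv2.resize(np.hstack(ims),(800,298)))
go([542.3,33.4,75],-37)
E
```

```text
top knob_grip [([609.8, -180.6, 104.6], 0.47)]
top jaw_tab [([610.0, -179.6, 103.0], 0.54)]
top pad [([597.5, -152.7, 41.2], 0.47)]
top anvil [([568.4, -63.0, 45.9], 0.6)]
top shell [([659.1, -365.7, -0.8], 0.72)]
scene knob_grip [([539.1, 35.9, 76.2], 0.6)]
scene jaw_tab [([608.5, -177.6, 106.5], 0.77)]
scene pad [([598.0, -149.3, 41.8], 0.44)]
scene anvil [([566.8, -58.5, 42.3], 0.59)]
scene shell [([567.7, -59.6, 43.7], 0.64)]
t 3.05 pos [541.9  35.8 130.6] yang -36.6 F [-0.3 -0.2 -0.7] T [ 0.   -0.01  0.03] open 59.8 gf 0.0
t m [-0.0017  0.0018  0.0556] rot deg [ 0.03 -0.02  0.38]
```

View pics/k1.png

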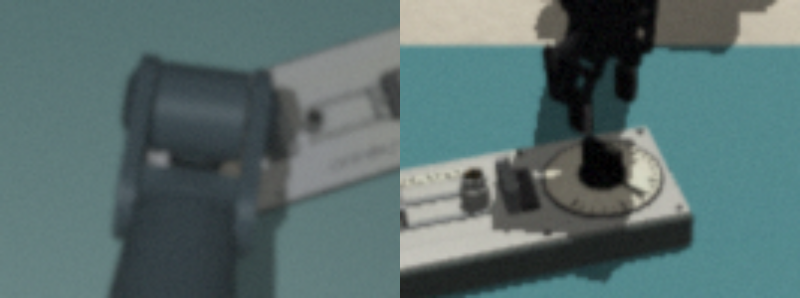

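The gripper is above the knob with its fingers either side of the bar. Now descend and grip.

Emit:
jog_arm:
  moves:
    - {"rx": 0,"ry": 0,"rz": 0.4,"tx": -0.001,"ty": 0.001,"tz": 0.03,"grip": 0.06}
    - {"rx": 0,"ry": 0,"rz": 0.4,"tx": -0.001,"ty": 0.001,"tz": 0.045,"grip": 0.06}
    - {"rx": 0,"ry": 0,"rz": 0.4,"tx": -0.001,"ty": 0.001,"tz": 0.055,"grip": 0.06}
    - {"rx": 0,"ry": 0,"rz": 0.4,"tx": -0.001,"ty": 0.001,"tz": 0.055,"grip": 0.03}
    - {"rx": 0,"ry": 0,"rz": 0.4,"tx": -0.001,"ty": 0.001,"tz": 0.055,"grip": 0.01}
  grip_force: 30

```text
time_s: 3.68
ee_pos: [542.7, 34.1, 76.0]
eef_rot: [[0.602, 0.798, 0.001], [0.798, -0.602, -0.0], [0.001, 0.001, -1.0]]
force: [-0.2, 0.3, -0.5]
opening: 24.3
gripper_force: 0.0
```

Emit:
jog_arm:
  moves:
    - {"rx": 0,"ry": 0,"rz": 0,"tx": 0,"ty": 0,"tz": 0,"grip": 0.008}
    - {"rx": 0,"ry": 0,"rz": 0,"tx": 0,"ty": 0,"tz": 0,"grip": 0.008}
    - {"rx": 0,"ry": 0,"rz": 0,"tx": 0,"ty": 0,"tz": 0,"grip": 0.008}

```text
time_s: 4.05
ee_pos: [542.5, 34.3, 76.3]
eef_rot: [[0.602, 0.798, 0.001], [0.798, -0.602, 0.0], [0.001, 0.001, -1.0]]
force: [-2.8, 1.8, 6.0]
opening: 13.3
gripper_force: 32.8
```

```bash
python3 -c "
from h import *
go([542.3,33.4,75],-37)"
```

```text
t 4.05 pos [542.5  34.3  76.3] yang -37.0 F [-2.8  1.8  6. ] T [0.27 0.47 0.04] open 13.3 gf 32.77450740337372
t m [-0.0008  0.0004  0.0013] rot deg [ 0.03 -0.04 -0.04]
```

The bar is gripped (13.3 mm) with little side load. A counter-clockwise turn is negative tool rz.

Emit:
jog_arm:
  moves:
    - {"rx": 0,"ry": 0,"rz": -9,"tx": 0,"ty": 0,"tz": 0,"grip": 0.008}
    - {"rx": 0,"ry": 0,"rz": -18,"tx": 0,"ty": 0,"tz": 0,"grip": 0.008}
    - {"rx": 0,"ry": 0,"rz": -27,"tx": 0,"ty": 0,"tz": 0,"grip": 0.008}
    - {"rx": 0,"ry": 0,"rz": -36,"tx": 0,"ty": 0,"tz": 0,"grip": 0.008}
    - {"rx": 0,"ry": 0,"rz": -45,"tx": 0,"ty": 0,"tz": 0,"grip": 0.008}

```text
time_s: 4.68
ee_pos: [541.5, 34.6, 76.2]
eef_rot: [[-0.143, 0.99, -0.002], [0.99, 0.143, 0.001], [0.001, -0.002, -1.0]]
force: [-6.9, 2.7, 10.6]
opening: 13.3
gripper_force: 33.5
```

Emit:
jog_arm:
  moves:
    - {"rx": 0,"ry": 0,"rz": -9,"tx": 0,"ty": 0,"tz": 0,"grip": 0.008}
    - {"rx": 0,"ry": 0,"rz": -18,"tx": 0,"ty": 0,"tz": 0,"grip": 0.008}
    - {"rx": 0,"ry": 0,"rz": -27,"tx": 0,"ty": 0,"tz": 0,"grip": 0.008}
    - {"rx": 0,"ry": 0,"rz": -36,"tx": 0,"ty": 0,"tz": 0,"grip": 0.008}
    - {"rx": 0,"ry": 0,"rz": -45,"tx": 0,"ty": 0,"tz": 0,"grip": 0.008}

```text
time_s: 5.3
ee_pos: [540.6, 34.1, 76.2]
eef_rot: [[-0.802, 0.598, -0.005], [0.598, 0.802, -0.0], [0.004, -0.003, -1.0]]
force: [-11.4, -0.3, 14.0]
opening: 13.3
gripper_force: 34.0
```

Emit:
jog_arm:
  moves:
    - {"rx": 0,"ry": 0,"rz": -9,"tx": 0,"ty": 0,"tz": 0,"grip": 0.008}
    - {"rx": 0,"ry": 0,"rz": -18,"tx": 0,"ty": 0,"tz": 0,"grip": 0.008}
    - {"rx": 0,"ry": 0,"rz": -27,"tx": 0,"ty": 0,"tz": 0,"grip": 0.008}
    - {"rx": 0,"ry": 0,"rz": -36,"tx": 0,"ty": 0,"tz": 0,"grip": 0.008}
    - {"rx": 0,"ry": 0,"rz": -40,"tx": 0,"ty": 0,"tz": 0,"grip": 0.008}

```text
time_s: 5.92
ee_pos: [540.3, 33.3, 76.2]
eef_rot: [[-0.998, -0.055, -0.006], [-0.055, 0.998, -0.002], [0.006, -0.002, -1.0]]
force: [-12.5, -3.8, 14.8]
opening: 13.4
gripper_force: 34.1
```

```bash
python3 -c "
from h import *
go([542.3,33.4,75],107)"
```

```text
t 5.92 pos [540.3  33.3  76.2] yang 93.2 F [-12.5  -3.8  14.8] T [-0.68  2.09 -0.1 ] open 13.4 gf 34.10144805908203
t m [-0.002   0.      0.0012] rot deg [ -0.06  -0.36 -13.84]
```

Emit:
jog_arm:
  moves:
    - {"rx": 0,"ry": 0,"rz": -3,"tx": 0.001,"ty": 0,"tz": -0.001,"grip": 0.008}
    - {"rx": 0,"ry": 0,"rz": -6,"tx": 0.002,"ty": 0,"tz": -0.001,"grip": 0.008}
    - {"rx": 0,"ry": 0,"rz": -10,"tx": 0.002,"ty": 0,"tz": -0.001,"grip": 0.008}

```text
time_s: 6.3
ee_pos: [540.1, 33.0, 76.3]
eef_rot: [[-0.974, -0.226, 0.0], [-0.226, 0.974, -0.002], [0.0, -0.002, -1.0]]
force: [-0.2, -4.3, 0.1]
opening: 13.8
gripper_force: 32.0
```

```bash
python3 -c "
from h import *
go([542.3,33.4,75],107)"
```

```text
t 6.3 pos [540.1  33.   76.3] yang 103.1 F [-0.2 -4.3  0.1] T [-0.68  0.19 -0.02] open 13.8 gf 31.994414627552032
t m [-0.0023 -0.0001  0.0013] rot deg [-0.12 -0.02 -3.91]
```

Emit:
jog_arm:
  moves:
    - {"rx": 0,"ry": 0,"rz": -1,"tx": 0,"ty": 0,"tz": 0,"grip": 0.008}
    - {"rx": 0,"ry": 0,"rz": -2,"tx": 0,"ty": 0,"tz": 0,"grip": 0.008}

```text
time_s: 6.55
ee_pos: [540.1, 33.0, 76.3]
eef_rot: [[-0.966, -0.258, 0.0], [-0.258, 0.966, -0.002], [0.0, -0.002, -1.0]]
force: [-0.5, -6.0, 0.7]
opening: 13.2
gripper_force: 32.0
```

```bash
python3 -c "
from h import *
go([542.3,33.4,75],107)"
```

```text
t 6.55 pos [540.1  33.   76.3] yang 105.0 F [-0.5 -6.   0.7] T [-0.93  0.17 -0.08] open 13.2 gf 32.018548250198364
t m [-0.0022 -0.0001  0.0013] rot deg [-0.12 -0.03 -2.05]
```

Emit:
jog_arm:
  moves:
    - {"rx": 0,"ry": 0,"rz": -1,"tx": 0,"ty": 0,"tz": 0,"grip": 0.008}
    - {"rx": 0,"ry": 0,"rz": -2,"tx": 0,"ty": 0,"tz": 0,"grip": 0.008}

```text
time_s: 6.8
ee_pos: [540.1, 32.9, 76.3]
eef_rot: [[-0.957, -0.292, 0.0], [-0.292, 0.957, -0.002], [0.001, -0.002, -1.0]]
force: [-0.9, -5.5, -0.3]
opening: 13.4
gripper_force: 32.0
```

```bash
python3 -c "
from h import *
go([542.3,33.4,75],107)"
```

```text
t 6.8 pos [540.1  32.9  76.3] yang 107.0 F [-0.9 -5.5 -0.3] T [-1.    0.19 -0.08] open 13.4 gf 32.02419340610504
t m [-0.0022 -0.0002  0.0013] rot deg [-0.13 -0.03 -0.04]
```

Emit:
jog_arm:
  moves:
    - {"rx": 0,"ry": 0,"rz": -1,"tx": 0,"ty": 0,"tz": 0,"grip": 0.008}
    - {"rx": 0,"ry": 0,"rz": -2,"tx": 0,"ty": 0,"tz": 0,"grip": 0.008}

```text
time_s: 7.05
ee_pos: [540.1, 32.9, 76.3]
eef_rot: [[-0.946, -0.323, 0.0], [-0.323, 0.946, -0.002], [0.001, -0.002, -1.0]]
force: [0.1, -6.3, 0.0]
opening: 13.7
gripper_force: 38.2
```

```bash
python3 -c "
from h import *
go([542.3,33.4,75],107)"
```

```text
t 7.05 pos [540.1  32.9  76.3] yang 108.9 F [ 0.1 -6.3  0. ] T [-1.02  0.2  -0.68] open 13.7 gf 38.23866248130798
t m [-0.0022 -0.0003  0.0013] rot deg [-0.1  -0.03  1.86]
```

Emit:
jog_arm:
  moves:
    - {"rx": 0,"ry": 0,"rz": -1,"tx": 0,"ty": 0,"tz": 0,"grip": 0.008}
    - {"rx": 0,"ry": 0,"rz": -2,"tx": 0,"ty": 0,"tz": 0,"grip": 0.008}

```text
time_s: 7.3
ee_pos: [540.1, 32.9, 76.4]
eef_rot: [[-0.935, -0.354, 0.0], [-0.354, 0.935, -0.001], [0.0, -0.001, -1.0]]
force: [-1.7, -6.0, 0.6]
opening: 13.2
gripper_force: 54.3
```

```bash
python3 -c "
from h import *
go([542.3,33.4,75],107)"
```

```text
t 7.3 pos [540.1  32.9  76.4] yang 110.7 F [-1.7 -6.   0.6] T [-1.07  0.3  -1.33] open 13.2 gf 54.34979985002428
t m [-0.0022 -0.0003  0.0014] rot deg [-0.06 -0.02  3.71]
```

The torque jumped near 108°, so the zero stop is reached. Release in place and lift.

Emit:
jog_arm:
  moves:
    - {"rx": 0,"ry": 0,"rz": 0,"tx": 0,"ty": 0,"tz": 0,"grip": 0.05}
    - {"rx": 0,"ry": 0,"rz": 0,"tx": 0,"ty": 0,"tz": 0,"grip": 0.05}
    - {"rx": 0,"ry": 0,"rz": 0,"tx": 0,"ty": 0,"tz": 0,"grip": 0.05}
    - {"rx": 0,"ry": 0,"rz": 0,"tx": 0,"ty": 0,"tz": -0.03,"grip": 0.05}
    - {"rx": 0,"ry": 0,"rz": 0,"tx": 0,"ty": 0,"tz": -0.09,"grip": 0.05}

```text
time_s: 7.92
ee_pos: [538.0, 34.5, 164.6]
eef_rot: [[-0.934, -0.358, -0.006], [-0.358, 0.934, 0.001], [0.006, 0.003, -1.0]]
force: [1.1, 0.1, 0.5]
opening: 50.2
gripper_force: 0.0
```

Emit:
jog_arm:
  moves:
    - {"rx": 0,"ry": 0,"rz": 0,"tx": 0.06,"ty": 0,"tz": 0,"grip": 0.05}
    - {"rx": 0,"ry": 0,"rz": 0,"tx": 0.12,"ty": 0,"tz": 0,"grip": 0.05}
    - {"rx": 0,"ry": 0,"rz": 0,"tx": 0.15,"ty": 0,"tz": 0,"grip": 0.05}

```text
time_s: 8.3
ee_pos: [397.8, -19.7, 165.8]
eef_rot: [[-0.934, -0.357, -0.0], [-0.357, 0.934, 0.0], [0.0, 0.0, -1.0]]
force: [0.5, -0.7, -0.5]
opening: 50.3
gripper_force: 0.0
```

```bash
python3 - <<'E'
from h import *
ims=[];o=np.array([570,-62.]);yaw=17.3
for c in ("top","scene"):
    im=get_image(c);cv2.imwrite(f'pics/{c}2.png',im)
    ims.append(rect(c,im,o,yaw,52,-75,75,-190,190,2))
    for n in ("tester","knob_grip","jaw_tab","pad","anvil","shell"):
        r=landmark_of(n,c)[:1]
        print(c,n,[(np.round(d['position'],1).tolist(),round(d['confidence'],2)) for d in r])
cv2.imwrite('pics/k2.png',np.vstack(ims))
go([542.3,33.4,75],107)
E
```

```text
top tester [([573.3, -64.7, 2.3], 0.63)]
top knob_grip [([543.1, 34.4, 75.9], 0.76)]
top jaw_tab [([610.7, -181.8, 105.6], 0.74)]
top pad []
top anvil [([570.1, -62.5, 46.9], 0.74)]
top shell [([579.6, -88.5, 46.8], 0.53)]
scene tester [([572.0, -56.4, 1.5], 0.87)]
scene knob_grip [([541.0, 32.2, 75.0], 0.63)]
scene jaw_tab [([606.5, -179.8, 102.5], 0.63)]
scene pad [([596.8, -150.1, 43.6], 0.43)]
scene anvil [([569.1, -61.2, 45.7], 0.45)]
scene shell [([578.4, -86.9, 42.7], 0.7)]
t 9.0 pos [400.1 -19.5 166.2] yang 111.0 F [-0.   0.2  0.1] T [ 0.02 -0.04  0.  ] open 50.0 gf 0.0
t m [-0.1517 -0.0016  0.0911] rot deg [ 0.01 -0.02  3.98]
```

View pics/k2.png

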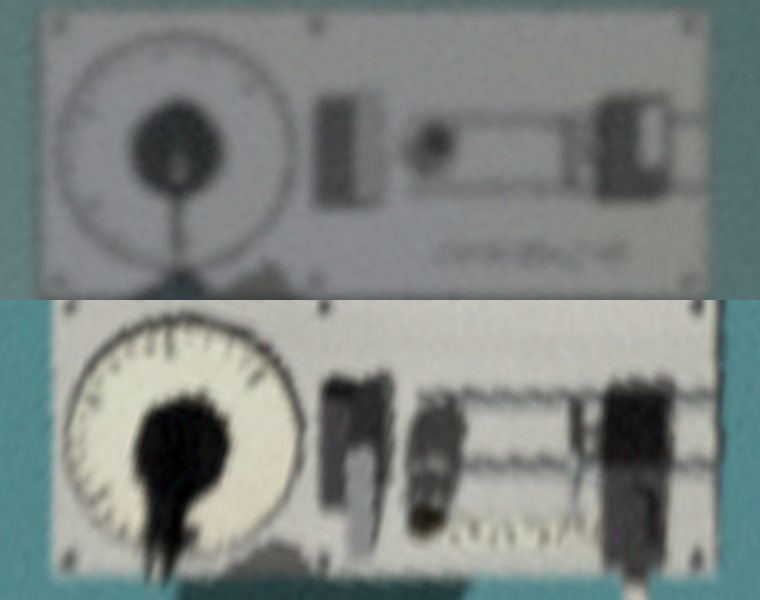

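The pointer now lies straight along the tester's -x at the zero mark, at (178,200→270) in the upper rectified view. Next I'll go to the jaw tab.

```bash
python3 -c "
from h import *
go([609.2,-180.2,150],107.4)"
```

```text
t 9.0 pos [400.1 -19.5 166.2] yang 111.0 F [-0.   0.2  0.1] T [ 0.02 -0.04  0.  ] open 50.0 gf 0.0
t m [-0.1377 -0.2249  0.0161] rot deg [ 0.01 -0.02  3.58]
```

Emit:
jog_arm:
  moves:
    - {"rx": 0,"ry": 0,"rz": 1,"tx": -0.028,"ty": -0.045,"tz": 0,"grip": 0.05}
    - {"rx": 0,"ry": 0,"rz": 3.6,"tx": -0.056,"ty": -0.09,"tz": 0,"grip": 0.05}
    - {"rx": 0,"ry": 0,"rz": 3.6,"tx": -0.084,"ty": -0.135,"tz": 0,"grip": 0.05}
    - {"rx": 0,"ry": 0,"rz": 3.6,"tx": -0.112,"ty": -0.18,"tz": 0,"grip": 0.05}
    - {"rx": 0,"ry": 0,"rz": 3.6,"tx": -0.138,"ty": -0.225,"tz": 0.01,"grip": 0.05}

```text
time_s: 9.62
ee_pos: [611.4, -181.7, 156.8]
eef_rot: [[-0.954, -0.298, 0.002], [-0.298, 0.954, -0.001], [-0.001, -0.001, -1.0]]
force: [0.5, -0.2, 0.3]
opening: 50.1
gripper_force: 0.0
```

Emit:
jog_arm:
  moves:
    - {"rx": 0,"ry": 0,"rz": 0,"tx": 0,"ty": 0,"tz": 0,"grip": 0.05}

```text
time_s: 9.75
ee_pos: [610.4, -182.2, 154.0]
eef_rot: [[-0.955, -0.297, -0.002], [-0.297, 0.955, 0.001], [0.002, 0.002, -1.0]]
force: [-0.7, 1.0, -1.4]
opening: 49.6
gripper_force: 0.0
```

```bash
python3 - <<'E'
from h import *
im=get_image("scene")
u=proj("scene",[[609,-180,105]])[0].astype(int)
cv2.imwrite('pics/t3.png',cv2.resize(im[u[1]-60:u[1]+50,u[0]-70:u[0]+110],(720,440)))
for n in ("jaw_tab",):
    print([(np.round(d['position'],1).tolist(),round(d['confidence'],2)) for d in landmark_of(n,"scene")[:1]])
go([609.2,-180.2,103],107.4)
E
```

```text
[([605.6, -180.7, 104.1], 0.57)]
t 9.85 pos [ 609.  -180.2  155.4] yang 107.3 F [-0.2  0.2  0.1] T [ 0.01 -0.02  0.01] open 49.9 gf 0.0
t m [-0.0003 -0.0001  0.0524] rot deg [ 0.08 -0.07 -0.06]
```

View pics/t3.png

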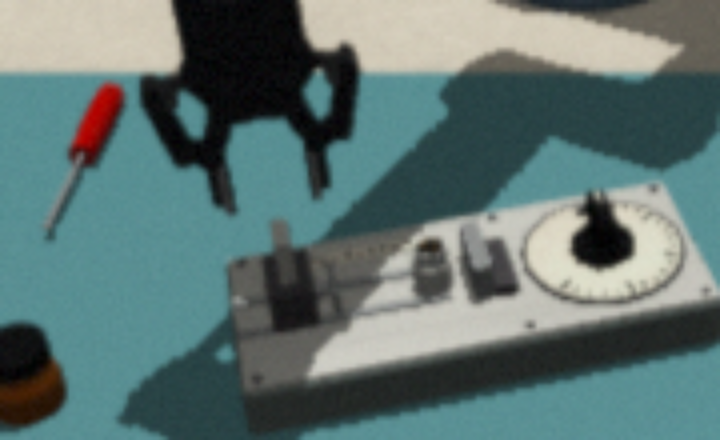

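The open fingers straddle the tab at (280,240) in the crop. Descend and grip.

Emit:
jog_arm:
  moves:
    - {"rx": 0,"ry": 0,"rz": 0,"tx": 0,"ty": 0,"tz": 0.025,"grip": 0.05}
    - {"rx": 0,"ry": 0,"rz": 0,"tx": 0,"ty": 0,"tz": 0.045,"grip": 0.05}
    - {"rx": 0,"ry": 0,"rz": 0,"tx": 0,"ty": 0,"tz": 0.053,"grip": 0.05}
    - {"rx": 0,"ry": 0,"rz": 0,"tx": 0,"ty": 0,"tz": 0.053,"grip": 0.03}
    - {"rx": 0,"ry": 0,"rz": 0,"tx": 0,"ty": 0,"tz": 0.053,"grip": 0.008}
  grip_force: 40

```text
time_s: 10.48
ee_pos: [609.9, -180.7, 104.3]
eef_rot: [[-0.954, -0.298, 0.002], [-0.298, 0.954, -0.001], [-0.001, -0.002, -1.0]]
force: [2.7, -10.0, -0.7]
opening: 14.4
gripper_force: 3.7
```

Emit:
jog_arm:
  moves:
    - {"rx": 0,"ry": 0,"rz": 0,"tx": 0,"ty": 0,"tz": 0,"grip": 0.006}
    - {"rx": 0,"ry": 0,"rz": 0,"tx": 0,"ty": 0,"tz": 0,"grip": 0.006}
    - {"rx": 0,"ry": 0,"rz": 0,"tx": 0,"ty": 0,"tz": 0,"grip": 0.006}

```text
time_s: 10.85
ee_pos: [610.0, -181.1, 104.5]
eef_rot: [[-0.955, -0.298, 0.002], [-0.298, 0.955, -0.001], [-0.001, -0.002, -1.0]]
force: [-0.4, -3.7, 4.9]
opening: 11.3
gripper_force: 43.0
```

```bash
python3 -c "
from h import *
go([609.2,-180.2,103],107.4)"
```

```text
t 10.85 pos [ 610.  -181.1  104.5] yang 107.3 F [-0.4 -3.7  4.9] T [-0.29  0.06 -0.03] open 11.3 gf 43.033411502838135
t m [0.0005 0.0011 0.0015] rot deg [-0.11  0.07 -0.06]
```

Now a gentle pull back to the fully open stop to get an exact zero for the travel.

Emit:
jog_arm:
  moves:
    - {"rx": 0,"ry": 0,"rz": 0,"tx": 0,"ty": -0.002,"tz": -0.001,"grip": 0.006}
    - {"rx": 0,"ry": 0,"rz": 0,"tx": 0,"ty": -0.004,"tz": -0.001,"grip": 0.006}
    - {"rx": 0,"ry": 0,"rz": 0,"tx": 0,"ty": -0.006,"tz": -0.001,"grip": 0.006}

```text
time_s: 11.22
ee_pos: [610.9, -184.1, 104.4]
eef_rot: [[-0.954, -0.299, -0.001], [-0.299, 0.954, 0.004], [0.0, 0.004, -1.0]]
force: [-2.5, 7.0, 6.6]
opening: 11.6
gripper_force: 43.5
```

Emit:
jog_arm:
  moves:
    - {"rx": 0,"ry": 0,"rz": 0,"tx": 0,"ty": -0.001,"tz": 0,"grip": 0.006}
    - {"rx": 0,"ry": 0,"rz": 0,"tx": 0,"ty": -0.002,"tz": 0,"grip": 0.006}

```text
time_s: 11.48
ee_pos: [611.5, -186.0, 104.4]
eef_rot: [[-0.954, -0.299, -0.001], [-0.299, 0.954, 0.004], [0.0, 0.004, -1.0]]
force: [-1.8, 7.4, 7.1]
opening: 10.9
gripper_force: 43.5
```

Emit:
jog_arm:
  moves:
    - {"rx": 0,"ry": 0,"rz": 0,"tx": 0,"ty": -0.001,"tz": 0,"grip": 0.006}
    - {"rx": 0,"ry": 0,"rz": 0,"tx": 0,"ty": -0.002,"tz": 0,"grip": 0.006}

```text
time_s: 11.72
ee_pos: [612.1, -187.9, 104.4]
eef_rot: [[-0.954, -0.299, -0.001], [-0.299, 0.954, 0.004], [0.0, 0.004, -1.0]]
force: [-2.4, 5.7, 7.5]
opening: 11.3
gripper_force: 43.5
```

Emit:
jog_arm:
  moves:
    - {"rx": 0,"ry": 0,"rz": 0,"tx": 0,"ty": -0.001,"tz": 0,"grip": 0.006}
    - {"rx": 0,"ry": 0,"rz": 0,"tx": 0,"ty": -0.002,"tz": 0,"grip": 0.006}

```text
time_s: 11.98
ee_pos: [612.7, -189.8, 104.4]
eef_rot: [[-0.954, -0.299, -0.001], [-0.299, 0.954, 0.004], [0.0, 0.004, -1.0]]
force: [-1.7, 6.2, 6.2]
opening: 11.2
gripper_force: 43.5
```

Emit:
jog_arm:
  moves:
    - {"rx": 0,"ry": 0,"rz": 0,"tx": 0,"ty": -0.001,"tz": 0,"grip": 0.006}
    - {"rx": 0,"ry": 0,"rz": 0,"tx": 0,"ty": -0.002,"tz": 0,"grip": 0.006}

```text
time_s: 12.22
ee_pos: [613.3, -191.7, 104.4]
eef_rot: [[-0.954, -0.299, -0.001], [-0.299, 0.954, 0.004], [0.0, 0.004, -1.0]]
force: [-2.1, 6.9, 6.4]
opening: 11.4
gripper_force: 43.5
```

Emit:
jog_arm:
  moves:
    - {"rx": 0,"ry": 0,"rz": 0,"tx": 0,"ty": -0.001,"tz": 0,"grip": 0.006}
    - {"rx": 0,"ry": 0,"rz": 0,"tx": 0,"ty": -0.002,"tz": 0,"grip": 0.006}

```text
time_s: 12.48
ee_pos: [613.7, -192.8, 104.4]
eef_rot: [[-0.954, -0.299, -0.002], [-0.299, 0.954, 0.006], [0.001, 0.006, -1.0]]
force: [-4.4, 11.3, 9.9]
opening: 10.8
gripper_force: 43.8
```

Emit:
jog_arm:
  moves:
    - {"rx": 0,"ry": 0,"rz": 0,"tx": 0,"ty": -0.001,"tz": 0,"grip": 0.006}
    - {"rx": 0,"ry": 0,"rz": 0,"tx": 0,"ty": -0.001,"tz": 0,"grip": 0.006}

```text
time_s: 12.72
ee_pos: [613.7, -192.8, 104.4]
eef_rot: [[-0.954, -0.299, -0.003], [-0.299, 0.954, 0.007], [0.001, 0.008, -1.0]]
force: [-3.8, 12.9, 11.0]
opening: 11.0
gripper_force: 44.0
```

```bash
python3 -c "
from h import *
go([613.9-80*.298,-193+80*.9545,103.5],107.4)"
```

```text
t 12.72 pos [ 613.7 -192.8  104.4] yang 107.4 F [-3.8 12.9 11. ] T [ 1.86  0.56 -0.01] open 11.0 gf 43.99315595626831
t m [-0.0002  0.0798  0.0015] rot deg [ 0.44 -0.06 -0.01]
```

The stop was found at TCP (613.7, -192.8), which is travel 0. Advance now, slowing down before the connector.

Emit:
jog_arm:
  moves:
    - {"rx": 0,"ry": 0,"rz": 0,"tx": 0,"ty": 0.006,"tz": 0,"grip": 0.006}
    - {"rx": 0,"ry": 0,"rz": 0,"tx": 0,"ty": 0.014,"tz": 0,"grip": 0.006}
    - {"rx": 0,"ry": 0,"rz": 0,"tx": 0,"ty": 0.024,"tz": 0,"grip": 0.006}
    - {"rx": 0,"ry": 0,"rz": 0,"tx": 0,"ty": 0.034,"tz": 0,"grip": 0.006}
    - {"rx": 0,"ry": 0,"rz": 0,"tx": 0,"ty": 0.042,"tz": 0,"grip": 0.006}

```text
time_s: 13.35
ee_pos: [602.7, -157.8, 104.5]
eef_rot: [[-0.955, -0.298, 0.003], [-0.298, 0.955, -0.003], [-0.002, -0.004, -1.0]]
force: [4.1, -7.0, -1.8]
opening: 11.6
gripper_force: 42.3
```

Emit:
jog_arm:
  moves:
    - {"rx": 0,"ry": 0,"rz": 0,"tx": 0,"ty": 0.004,"tz": 0,"grip": 0.006}
    - {"rx": 0,"ry": 0,"rz": 0,"tx": 0,"ty": 0.008,"tz": 0,"grip": 0.006}
    - {"rx": 0,"ry": 0,"rz": 0,"tx": 0,"ty": 0.011,"tz": 0,"grip": 0.006}
    - {"rx": 0,"ry": 0,"rz": 0,"tx": 0,"ty": 0.013,"tz": 0,"grip": 0.006}
    - {"rx": 0,"ry": 0,"rz": 0,"tx": 0,"ty": 0.015,"tz": 0,"grip": 0.006}

```text
time_s: 13.98
ee_pos: [598.3, -143.7, 104.5]
eef_rot: [[-0.955, -0.298, 0.003], [-0.298, 0.955, -0.003], [-0.002, -0.004, -1.0]]
force: [4.5, -6.2, -1.0]
opening: 11.2
gripper_force: 42.3
```

```bash
cat >> h.py <<'E'
def v():
    s=ctrl.read_state();d=np.array([-.299,.954]);print('v',round(float((np.array(s['ee_pos'])[:2]-[613.7,-192.8])@d),2),'F along',round(float(np.array(s['force'])[:2]@d),2))
E
python3 -c "
from h import *
v();go([589.8,-116.4,103.5],107.4)"
```

```text
v 51.44 F along -7.27
t 13.97 pos [ 598.3 -143.7  104.5] yang 107.3 F [ 4.5 -6.2 -1. ] T [-0.73 -0.59  0.02] open 11.2 gf 42.332133650779724
t m [0.     0.0286 0.0009] rot deg [-0.22  0.12 -0.06]
```

Emit:
jog_arm:
  moves:
    - {"rx": 0,"ry": 0,"rz": 0,"tx": 0,"ty": 0.002,"tz": 0,"grip": 0.006}
    - {"rx": 0,"ry": 0,"rz": 0,"tx": 0,"ty": 0.004,"tz": 0,"grip": 0.006}
    - {"rx": 0,"ry": 0,"rz": 0,"tx": 0,"ty": 0.006,"tz": 0,"grip": 0.006}
    - {"rx": 0,"ry": 0,"rz": 0,"tx": 0,"ty": 0.008,"tz": 0,"grip": 0.006}
    - {"rx": 0,"ry": 0,"rz": 0,"tx": 0,"ty": 0.01,"tz": 0,"grip": 0.006}

```text
time_s: 14.6
ee_pos: [595.4, -134.2, 104.5]
eef_rot: [[-0.955, -0.298, 0.003], [-0.298, 0.955, -0.003], [-0.002, -0.004, -1.0]]
force: [4.5, -5.9, -1.5]
opening: 11.3
gripper_force: 42.3
```

Emit:
jog_arm:
  moves:
    - {"rx": 0,"ry": 0,"rz": 0,"tx": 0,"ty": 0.002,"tz": 0,"grip": 0.006}
    - {"rx": 0,"ry": 0,"rz": 0,"tx": 0,"ty": 0.004,"tz": 0,"grip": 0.006}
    - {"rx": 0,"ry": 0,"rz": 0,"tx": 0,"ty": 0.006,"tz": 0,"grip": 0.006}
    - {"rx": 0,"ry": 0,"rz": 0,"tx": 0,"ty": 0.008,"tz": 0,"grip": 0.006}
    - {"rx": 0,"ry": 0,"rz": 0,"tx": 0,"ty": 0.01,"tz": 0,"grip": 0.006}

```text
time_s: 15.22
ee_pos: [592.4, -124.7, 104.5]
eef_rot: [[-0.955, -0.298, 0.003], [-0.298, 0.955, -0.003], [-0.002, -0.004, -1.0]]
force: [4.9, -6.3, -2.2]
opening: 11.2
gripper_force: 42.3
```

```bash
python3 - <<'E'
from h import *
v();go([589.8,-116.4,103.5],107.4)
im=get_image("scene");u=proj("scene",[[580,-90,70]])[0].astype(int)
cv2.imwrite('pics/s4.png',cv2.resize(im[u[1]-45:u[1]+45,u[0]-75:u[0]+75],(800,480),interpolation=cv2.INTER_CUBIC))
E
```

```text
v 71.29 F along -7.47
t 15.22 pos [ 592.4 -124.7  104.5] yang 107.3 F [ 4.9 -6.3 -2.2] T [-0.78 -0.59 -0.03] open 11.2 gf 42.29217767715454
t m [0.     0.0088 0.001 ] rot deg [-0.23  0.12 -0.07]
```

View pics/s4.png

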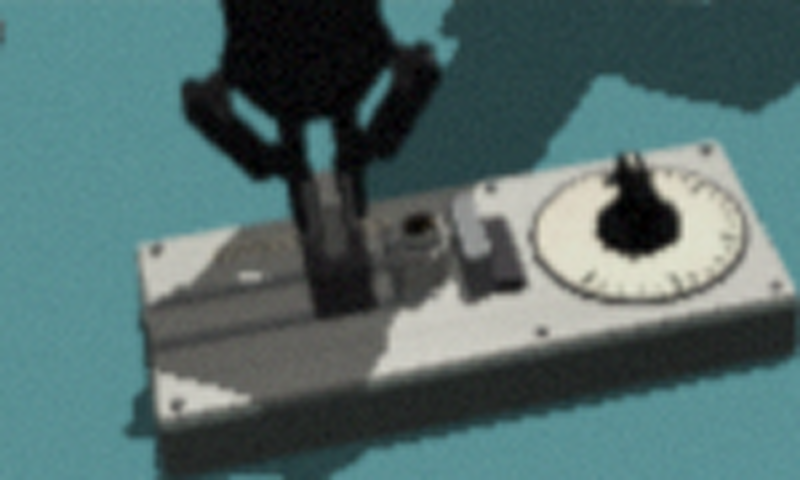

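The connector is upright at (418,250) with a small gap to the anvil at (460,250), as expected at travel 71 mm. Continue in small steps, watching the force.

Emit:
jog_arm:
  moves:
    - {"rx": 0,"ry": 0,"rz": 0,"tx": 0,"ty": 0.001,"tz": 0,"grip": 0.006}
    - {"rx": 0,"ry": 0,"rz": 0,"tx": 0,"ty": 0.002,"tz": 0,"grip": 0.006}
    - {"rx": 0,"ry": 0,"rz": 0,"tx": 0,"ty": 0.003,"tz": 0,"grip": 0.006}
    - {"rx": 0,"ry": 0,"rz": 0,"tx": 0,"ty": 0.004,"tz": 0,"grip": 0.006}

```text
time_s: 15.78
ee_pos: [591.3, -120.9, 104.5]
eef_rot: [[-0.955, -0.298, 0.003], [-0.298, 0.955, -0.003], [-0.002, -0.004, -1.0]]
force: [4.5, -6.2, -0.7]
opening: 11.4
gripper_force: 42.3
```

```bash
python3 -c "
from h import *
v()"
```

```text
v 75.28 F along -7.31
```

Emit:
jog_arm:
  moves:
    - {"rx": 0,"ry": 0,"rz": 0,"tx": 0,"ty": 0.001,"tz": 0,"grip": 0.006}
    - {"rx": 0,"ry": 0,"rz": 0,"tx": 0,"ty": 0.002,"tz": 0,"grip": 0.006}
    - {"rx": 0,"ry": 0,"rz": 0,"tx": 0,"ty": 0.002,"tz": 0,"grip": 0.006}

```text
time_s: 16.15
ee_pos: [590.7, -119.2, 104.5]
eef_rot: [[-0.955, -0.298, 0.003], [-0.298, 0.955, -0.003], [-0.002, -0.004, -1.0]]
force: [4.5, -7.0, -2.0]
opening: 11.0
gripper_force: 42.3
```

```bash
python3 -c "
from h import *
v()"
```

```text
v 77.12 F along -8.0
```

Emit:
jog_arm:
  moves:
    - {"rx": 0,"ry": 0,"rz": 0,"tx": 0,"ty": 0.001,"tz": 0,"grip": 0.006}
    - {"rx": 0,"ry": 0,"rz": 0,"tx": 0,"ty": 0.002,"tz": 0,"grip": 0.006}
    - {"rx": 0,"ry": 0,"rz": 0,"tx": 0,"ty": 0.002,"tz": 0,"grip": 0.006}

```text
time_s: 16.52
ee_pos: [590.2, -117.5, 104.5]
eef_rot: [[-0.955, -0.298, 0.004], [-0.298, 0.955, -0.004], [-0.002, -0.005, -1.0]]
force: [5.0, -8.2, -2.2]
opening: 11.4
gripper_force: 42.2
```

```bash
python3 -c "
from h import *
v()"
```

```text
v 78.87 F along -9.32
```

Emit:
jog_arm:
  moves:
    - {"rx": 0,"ry": 0,"rz": 0,"tx": 0,"ty": 0.001,"tz": 0,"grip": 0.006}
    - {"rx": 0,"ry": 0,"rz": 0,"tx": 0,"ty": 0.0015,"tz": 0,"grip": 0.006}
    - {"rx": 0,"ry": 0,"rz": 0,"tx": 0,"ty": 0.0015,"tz": 0,"grip": 0.006}

```text
time_s: 16.9
ee_pos: [589.8, -116.3, 104.5]
eef_rot: [[-0.955, -0.298, 0.004], [-0.298, 0.955, -0.004], [-0.002, -0.005, -1.0]]
force: [4.6, -8.9, -2.2]
opening: 11.6
gripper_force: 42.1
```

```bash
python3 - <<'E'
from h import *
v()
for i in range(4): get_image("top");v()
E
```

```text
v 80.13 F along -9.81
v 80.15 F along -9.35
v 80.12 F along -10.56
v 80.1 F along -9.51
v 80.12 F along -9.97
```

Emit:
jog_arm:
  moves:
    - {"rx": 0,"ry": 0,"rz": 0,"tx": 0,"ty": 0.0007,"tz": 0,"grip": 0.006}
    - {"rx": 0,"ry": 0,"rz": 0,"tx": 0,"ty": 0.0007,"tz": 0,"grip": 0.006}

```text
time_s: 17.35
ee_pos: [589.6, -115.7, 104.5]
eef_rot: [[-0.955, -0.298, 0.004], [-0.298, 0.955, -0.004], [-0.002, -0.005, -1.0]]
force: [4.9, -9.3, -2.8]
opening: 11.4
gripper_force: 42.1
```

```bash
python3 - <<'E'
from h import *
v()
for i in range(3): get_image("top");v()
E
```

```text
v 80.77 F along -10.38
v 80.74 F along -10.17
v 80.76 F along -9.59
v 80.73 F along -9.89
```

Emit:
jog_arm:
  moves:
    - {"rx": 0,"ry": 0,"rz": 0,"tx": 0,"ty": -0.001,"tz": 0,"grip": 0.006}
    - {"rx": 0,"ry": 0,"rz": 0,"tx": 0,"ty": -0.001,"tz": 0,"grip": 0.006}

```text
time_s: 17.75
ee_pos: [589.7, -115.8, 104.5]
eef_rot: [[-0.955, -0.298, 0.003], [-0.298, 0.955, -0.003], [-0.002, -0.003, -1.0]]
force: [4.0, -5.4, -1.4]
opening: 10.9
gripper_force: 42.4
```

```bash
python3 -c "
from h import *
v()"
```

```text
v 80.68 F along -6.32
```

Emit:
jog_arm:
  moves:
    - {"rx": 0,"ry": 0,"rz": 0,"tx": 0,"ty": -0.001,"tz": 0,"grip": 0.006}
    - {"rx": 0,"ry": 0,"rz": 0,"tx": 0,"ty": -0.001,"tz": 0,"grip": 0.028}
    - {"rx": 0,"ry": 0,"rz": 0,"tx": 0,"ty": -0.001,"tz": 0,"grip": 0.028}
    - {"rx": 0,"ry": 0,"rz": 0,"tx": 0,"ty": -0.001,"tz": 0,"grip": 0.028}

```text
time_s: 18.25
ee_pos: [588.6, -114.9, 103.9]
eef_rot: [[-0.954, -0.299, -0.001], [-0.299, 0.954, 0.0], [0.001, 0.001, -1.0]]
force: [1.2, -0.3, 0.5]
opening: 27.9
gripper_force: 0.0
```

Emit:
jog_arm:
  moves:
    - {"rx": 0,"ry": 0,"rz": 0,"tx": 0,"ty": 0,"tz": -0.02,"grip": 0.028}
    - {"rx": 0,"ry": 0,"rz": 0,"tx": 0,"ty": 0,"tz": -0.06,"grip": 0.028}
    - {"rx": 0,"ry": 0,"rz": 0,"tx": 0.05,"ty": 0,"tz": -0.08,"grip": 0.028}
    - {"rx": 0,"ry": 0,"rz": 0,"tx": 0.11,"ty": 0,"tz": -0.08,"grip": 0.028}
    - {"rx": 0,"ry": 0,"rz": 0,"tx": 0.16,"ty": 0,"tz": -0.08,"grip": 0.028}

```text
time_s: 18.88
ee_pos: [435.1, -163.5, 186.1]
eef_rot: [[-0.954, -0.299, 0.002], [-0.299, 0.954, -0.002], [-0.001, -0.002, -1.0]]
force: [-0.4, -0.8, 0.9]
opening: 27.9
gripper_force: 0.0
```

```bash
python3 - <<'E'
from h import *
o=np.array([570,-62.]);yaw=17.3;ims=[]
for c in ("top","scene"):
    im=get_image(c)
    ims.append(rect(c,im,o,yaw,52,-75,75,-190,190,2))
    for n in ("jaw_tab","pad","anvil","shell","knob_grip"):
        print(c,n,[(np.round(d['position'],1).tolist(),round(d['confidence'],2)) for d in landmark_of(n,c)[:1]])
cv2.imwrite('pics/f5.png',np.vstack(ims))
u=proj("scene",[[575,-70,60]])[0].astype(int)
cv2.imwrite('pics/f6.png',cv2.resize(im[u[1]-40:u[1]+40,u[0]-65:u[0]+65],(800,492),interpolation=cv2.INTER_CUBIC))
print(ctrl.read_state()['ee_pos'])
E
```

```text
top jaw_tab [([587.1, -114.0, 102.9], 0.76)]
top pad [([577.2, -90.1, 45.1], 0.51)]
top anvil [([570.9, -63.0, 44.5], 0.67)]
top shell [([575.0, -77.3, 46.1], 0.43)]
top knob_grip []
scene jaw_tab [([588.9, -112.1, 103.0], 0.59)]
scene pad [([581.8, -89.9, 45.1], 0.42)]
scene anvil [([567.0, -60.8, 43.6], 0.46)]
scene shell [([578.2, -74.3, 47.9], 0.51)]
scene knob_grip [([543.6, 35.5, 78.7], 0.46)]
[ 436.6928438  -162.78980219  184.22873325]
```

View pics/f5.png

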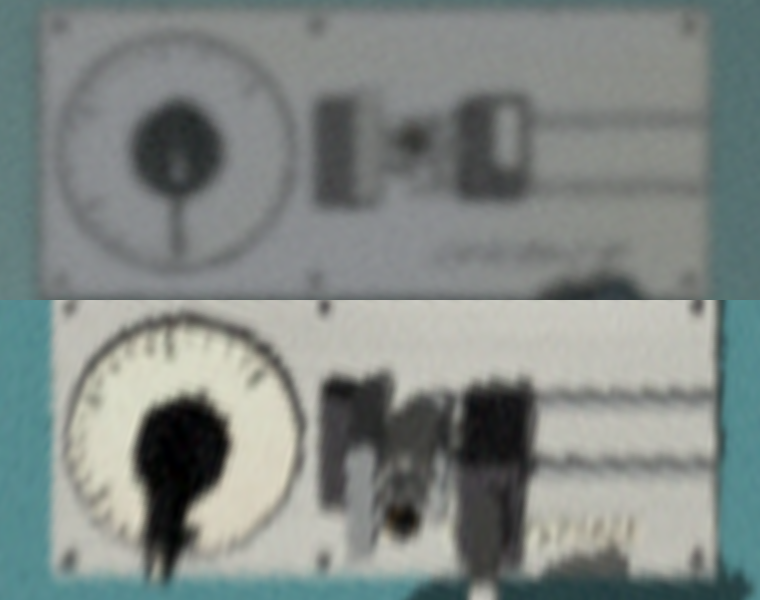

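View pics/f6.png

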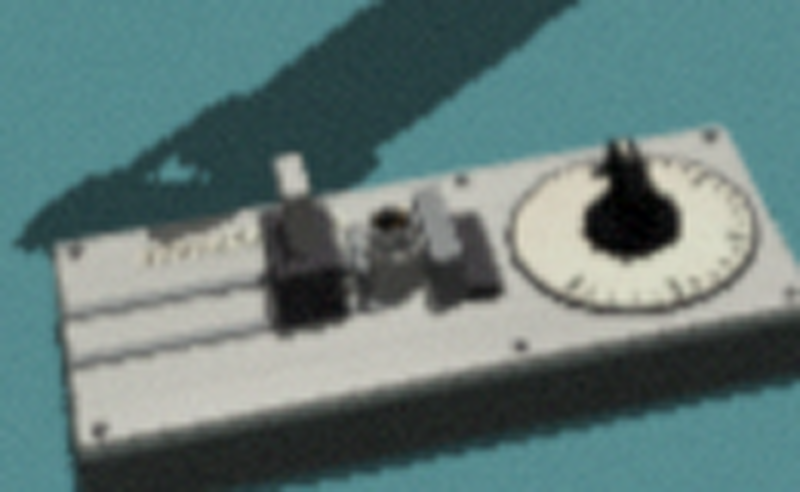

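The connector stands upright at (390,250), nipped between the pad and the anvil. The block moved about 69 mm, so travel is about 80.7 mm and the spring is taken up by about 4–5 mm. The pointer is still at zero and the arm is clear, so I'll hand in.

```bash
python3 -c "
from workcell import ctrl
print(ctrl.finish_job())"
```

```text
the job is handed in; nothing more can be done
None
```

The job is handed in: the pointer was turned back against its zero stop, then the jaw was closed to about 80.7 mm. The connector is standing nipped with the spring taken up about 4–5 mm by position (the force readings suggested nearer 2–3 mm), and the arm touched nothing else.

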